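# Feel for the clamp bar's socket and seat the lock pin

### The job

Pick up the lock pin by its black grip and put its steel shank through the mouth at the front of the tool rack, under the overhanging top. Sweep the nose gently across the hidden face of the clamp bar inside until you feel the blind socket, then push the pin fully home, let go and leave it standing in the socket. Never force the pin against the rack, and leave the other parts on the counter where they are.

Things in the scene. Friction and masses are not known exactly. Their poses are not given: they have to be found in the camera images.
- rack: Fixed grey tool rack base, 240 deep (x) x 340 wide (y) x 120 mm high. Origin: on the counter, under the middle of the front edge of its overhanging top; +x points into the rack, so the front faces -x, z up. Its top is a slab 12 mm thick with an underside at z = 108 mm. A row of stored punches stands on it from x = +180 mm back, up to z = 176 mm.
- rack_mouth (a point): Rack frame (0, 0, 85 mm): middle of the mouth in the rack's front, 120 mm wide (y -60 to +60), between a sill below (top at z = 75 mm, 12 mm thick) and the top slab's underside (z = 108 mm). 85 mm is also the height of the socket's centre.
- face_middle (a point): Rack frame (45, 0, 85 mm): middle of the clamp bar's flat, hard face, upright, parallel to the front, out of sight under the slab. It has one square-edged blind socket, 15 wide (y) x 17 mm high, centre at z = 85 mm, 35 mm deep (floor at x = +80 mm). The bar was clamped anywhere in its travel: the socket's centre is anywhere from y = -25 to +25 mm and can only be felt for.
- drawer_pull (a point): Rack frame (-26, 0, 40 mm): middle of the cast aluminium drawer pull below the mouth, a bar 12 mm thick and 90 mm long along y, reaching 32 mm in front of the rack. Not to be used; the drawer is locked.
- pin: Lock pin, 0.09 to 0.18 kg, lying flat: a black flat-sided grip 50 long (x) x 16 thick (y) x 34 mm high (z) and a square steel shank, 12 x 12 mm, running 100 mm out of the grip's front along +x, its axis 6 mm above the grip's underside. Origin: centre of the grip's underside; z up. Balance point about 60 mm ahead of it. Pin and rack must never press on each other with over 30 N: feel with 3 to 6 N.
- pin_tip (a point): Nose of the pin: pin frame (125, 0, 6 mm), x along the shank; the nose is a cone tapering from 12 to 6 mm diameter over the last 4 mm. Fully home, the nose is on the socket's floor and the grip's front stands 20 mm in front of the rack. Let go there, the pin stays put, its shank resting on the sill.
- bushing_a: Bronze bushing, 32 mm across, 24 high, bore 20, standing near the pin's shank. Origin: centre of its underside. A bystander.
- bushing_b: Bronze bushing like the other, standing left in front of the rack. A bystander.
- radius_tip: Steel radius tip, 60 x 22 x 27 mm with a rounded top, on the other side of the pin's shank. A bystander.
- hemming_die: Steel hemming die segment, 90 x 50 x 52 mm, on the left of the counter. A bystander.
- die_guard: Blue plastic die guard, a channel 140 x 36 x 30 mm lying open side down, on the left. A bystander.
- wrench: Steel wrench, 180 mm long, lying flat between the robot and the pin. A bystander.
- vee_block: Dark steel vee block, 50 x 50 x 38 mm, on the right. A bystander.
Mind the look-alikes: they are no part of the job. Of the things that look like the pin, the largest one is meant.

How it is judged:
On the way, in this order (a step that is already met when the one before it is completed fails the run):
1. the pin's nose is through the mouth, in front of the hidden face (x of pin_tip in the frame of rack above 0.015 m and z of pin_tip in the frame of rack between 0.074 and 0.096 m and y of pin_tip in the frame of rack between -0.036 and 0.036 m), for 0.05 s.
2. the nose has found the socket and entered it by over 8 mm (x of pin_tip in the frame of rack above 0.053 m and z of pin_tip in the frame of rack between 0.074 and 0.096 m and y of pin_tip in the frame of rack between -0.036 and 0.036 m), for 0.1 s.
At the end, for the whole second after the job is handed in: The pin stands at rest in the clamp bar's socket, its nose within 5 mm of the socket's floor (at least 30 of 35 mm deep), its shank within 8 degrees of straight in (x of pin_tip in the frame of rack between 0.075 and 0.085 m and z of pin_tip in the frame of rack between 0.074 and 0.096 m and y of pin_tip in the frame of rack between -0.036 and 0.036 m and angle between the x axis of pin and the x axis of rack, either way round below 0.14 rad and linear speed of pin below 0.02 m/s and angular speed of pin below 0.2 rad/s); the robot touches nothing.
It fails at once if the pin is forced against the rack (over 30 N) (contact force between pin and rack above 30 N).
It fails at once if the robot's hand or arm presses the rack (over 20 N) (contact force between any of the fingers, the arm and rack above 20 N).
It fails at once if another part on the counter is moved by over 20 mm (distance of any of bushing_a, bushing_b, radius_tip, hemming_die, die_guard, wrench, vee_block from where it was at the start of the episode above 0.02 m).
It also fails if it takes over 64 s, if anything falls off the work surface, if the arm or the gripper's body presses on something with over 40 N, if the wrist force passes 120 N, or if a joint passes its speed limit or range.

### The arm

A 6-joint arm with a two-finger parallel gripper is mounted at the origin on the work surface. World frame = base frame: x ahead of the robot, y to its left, z up, the work surface at z = 0. Lengths are in m, angles in rad, forces in N, time in s.
With the tool pointing down it reaches from about 0.375 to 0.975 m from the base axis. Payload 3.8 kg.
Tool frame: the origin (TCP) lies midway between the tips of the shut fingers; the grasp point (between the pads) lies 19 mm behind it; z points along the fingers, y is the direction in which the jaws open and shut (so a half turn about z gives the same grasp; the last joint's range is limited). The gripper opens to 85 mm and grips with 20 to 120 N. Pads are 22 mm wide; open, the fingers measure 114 mm over their backs; the gripper's body (76 mm by 85 mm) begins 54 mm behind the grasp point. The pads swing forward as they close: fully open they stand 13 mm farther back than shut.
Start: joints at [-1.324, 0.264, 1.604, -0, 1.274, -0.037], TCP at [0.189, -0.648, 0.231] pointing down, gripper open.
Joint ranges: [-2.63, 2.63], [-0.94, 2.18], [0.31, 2.57], [-1.31, 4.45], [0, 2.66], [-2.55, 2.55]. Speed limits (rad/s): [2.57, 2.57, 3.14, 3.14, 3.14, 3.14].

### API

Orientations are given as a rotation vector (axis times angle).
In Python, from workcell import bot gives the robot as it stands.
- The arm moves only by the tool drive_tool, never from a script. Its argument "steps" is a list of rows, each a list of 2 entries, a list of its own where there are three numbers: the shift along the tool's x, y, z in mm, then the turn about the tool's z in degrees. In form: [[[dx, dy, dz], twist], ...]. A call has 1 to 8 rows; each row shifts and turns the commanded pose from where the row before left it, along the tool's axes as they then stand; what a row does not reach is not made up. A row lasts 1/12 s, in which the tool goes at most 41.7 mm and 7.16 degrees, less where a joint would pass 70% of its speed; a pose out of reach is approached as far as the arm can. A call is refused whole if a number of a shift passes 41.7 or a number of a turn 7.16, either way. A call with a gripper value outside its range is refused whole. "jaw" is the opening, from 0 (shut) to 1 (fully open), set as the call begins (left out, the last holds). The fingers move at their own pace and stop on an object; "force" is the grip in N (left out, the last holds). Time passes only in rows, so rows that do not move let the fingers close. It gives the time, the measured TCP pose, the force and the opening at its end, in the units of the state.
- bot.read_state(): the state, without advancing time (a new reading comes with each control period).
- bot.read_camera(name): name is "scene" or "top" or "wrist"; returns the picture (400x640x3 uint8, red, green, blue); there is no depth.
- bot.camera_info(name): a dict with "fx", "fy", "cx", "cy" (pixels), "D" ([k1, k2, p1, p2, k3] as OpenCV has them; the pictures are not rectified), "position" and "attitude" of the camera in the world. Camera axes: x right, y down, z forward; pixel columns grow to the right and rows downward; lengths in m; the calibration is good to about 2 mm. A picture is of the moment at which its call begins: read the wrist's pose just before it. camera_info takes no time and is no camera call; for the wrist camera it gives the pose at the moment of the call.
- bot.finish_job(): hands the job in, once; it reports no verdict.
The state is a dict: "time": time; "q": joint angles; "joint_vel": joint speeds; "joint_torque": joint torques, N m; "tool_pos": TCP position; "tcp_rot": TCP orientation; "wrist_force": force on the tool from outside, world axes, zero at the start; "torque": the same for the moment, N m; "width": opening from 0.0 (shut) to 1.0 (fully open).
Only numpy, scipy, OpenCV 4.12 (cv2) and the standard library are available. Lean on these libraries where they do the work, as an engineer would, in place of code of your own. Each camera call takes 0.05 s, during which the arm holds its last target.

## Working session

There is one attempt and no reset: what is moved stays moved. The work goes in short steps, Python scripts to look and compute and a tool call to move; the robot and the scene stay as the last step left them, time stands still between calls to the robot, and variables do not carry over. Pictures are saved under pics/ and viewed, and the job is handed in when it is done.

Besides the shell and the picture viewer there is one more tool, called after ">>>" as a command line: name --argument value ..., lists and objects as JSON in quotes. drive_tool: Moves the arm, as the interface text tells. Its arguments: {"type":"object","properties":{"steps":{"type":"array","items":{"type":"array"}},"jaw":{"type":"number"},"force":{"type":"number"}},"required":["steps"]}

```bash
ls; mkdir -p pics; python3 - <<'E'
from workcell import bot
import cv2
print(bot.read_state())
for n in ["scene","top","wrist"]:
    print(n,bot.camera_info(n))
    cv2.imwrite(f"pics/{n}0.png",bot.read_camera(n)[:,:,::-1])
E
```

```text
pics
{'time': 0.0, 'q': array([-1.32384203e+00,  2.64756213e-01,  1.60541526e+00, -5.20519673e-06,
        1.27373564e+00, -3.69013429e-02]), 'joint_vel': array([ 5.29881416e-04,  2.98298415e-04,  5.26671043e-04, -1.48249196e-03,
       -4.53251964e-05, -5.55537446e-04]), 'joint_torque': array([ 8.76603717e-04, -5.15106869e+01, -3.67311358e+01,  7.77693822e-05,
        1.31412360e-02, -8.20197670e-06]), 'tool_pos': array([ 0.1888485 , -0.64724762,  0.22993772]), 'tcp_rot': array([-3.10772598e+00, -4.44060836e-01,  3.88614855e-04]), 'wrist_force': array([-0.01577704, -0.06851303,  0.40025869]), 'torque': array([ 0.02363963,  0.0195676 , -0.02824027]), 'width': 0.9990641071677229}
scene {'fx': 442.8825872251831, 'fy': 442.8825872251831, 'cx': 320.19642208081126, 'cy': 214.18108982123346, 'D': array([-0.01650544,  0.        ,  0.        ,  0.        ,  0.        ]), 'position': array([ 0.85121235, -0.43257687,  1.0386189 ]), 'attitude': array([-2.48875755, -0.75396522,  0.23223947])}
top {'fx': 451.9218644280194, 'fy': 451.9218644280194, 'cx': 323.6418823002083, 'cy': 194.46265854002527, 'D': array([0.04258835, 0.        , 0.        , 0.        , 0.        ]), 'position': array([0.36437577, 0.04283853, 1.578855  ]), 'attitude': array([-2.16092118,  2.20630017, -0.09870982])}
wrist {'fx': 356.3216103480331, 'fy': 356.3216103480331, 'cx': 317.35489760439845, 'cy': 196.79684498303348, 'D': array([-0.04253131,  0.        ,  0.        ,  0.        ,  0.        ]), 'position': array([ 0.26573845, -0.62521214,  0.37239202]), 'attitude': array([ 2.29965455, -1.72388793, -0.27762089])}
```

View pics/scene0.png

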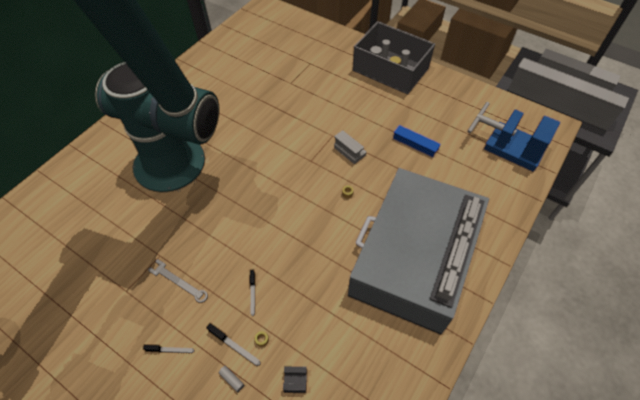

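View pics/top0.png

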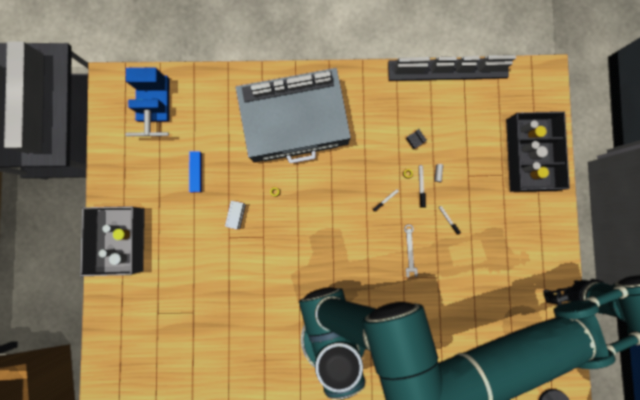

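View pics/wrist0.png

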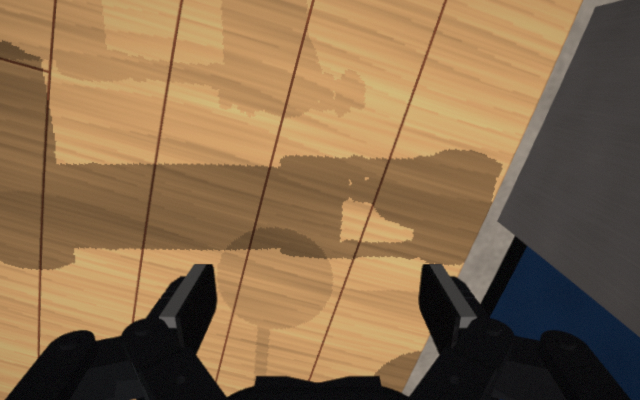

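Scene and top pictures show the rack (top: around 295,115) and three pin-like things. The largest is at top (422,165–207), lying between a bushing (407,174) and the radius tip (439,172). I'll enlarge the crops.

```bash
python3 - <<'E'
import cv2
t=cv2.imread("pics/top0.png"); s=cv2.imread("pics/scene0.png")
cv2.imwrite("pics/t_pin.png",cv2.resize(t[130:250,370:470],None,fx=5,fy=5,interpolation=2))
cv2.imwrite("pics/t_rack.png",cv2.resize(t[60:170,230:360],None,fx=5,fy=5,interpolation=2))
cv2.imwrite("pics/s_pin.png",cv2.resize(s[310:400,190:320],None,fx=6,fy=6,interpolation=2))
cv2.imwrite("pics/s_rack.png",cv2.resize(s[160:330,340:500],None,fx=3.5,fy=3.5,interpolation=2))
E
```

```text
(no output)
```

View pics/t_pin.png

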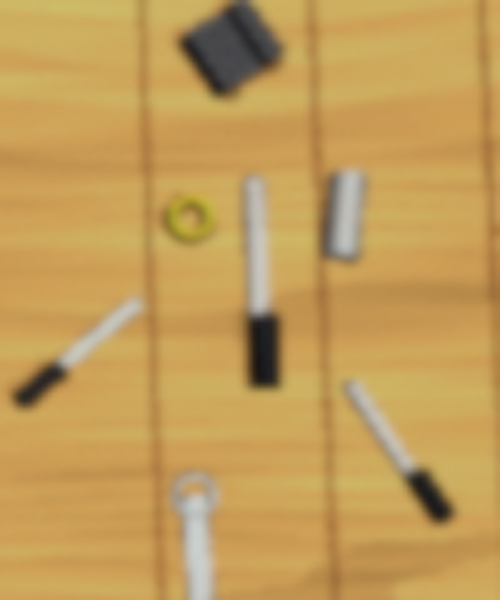

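View pics/t_rack.png

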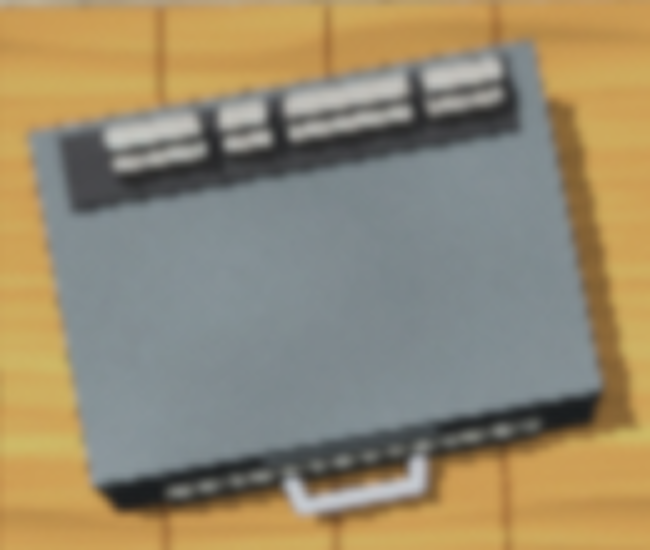

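View pics/s_pin.png

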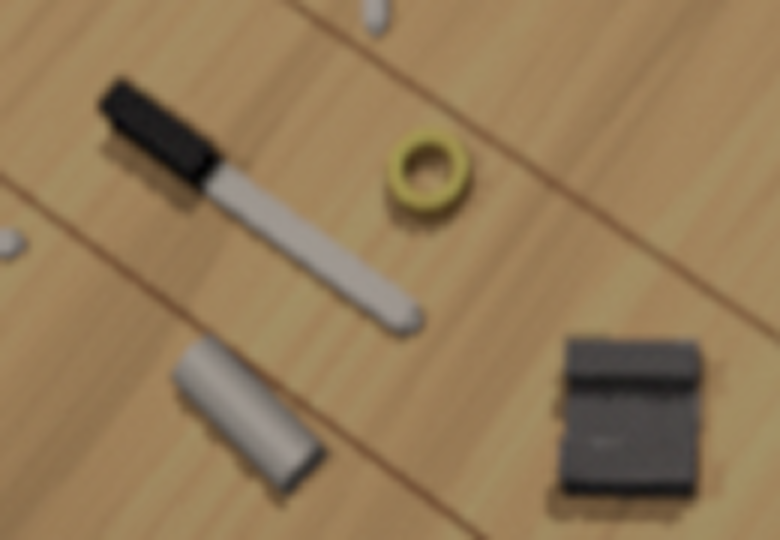

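View pics/s_rack.png

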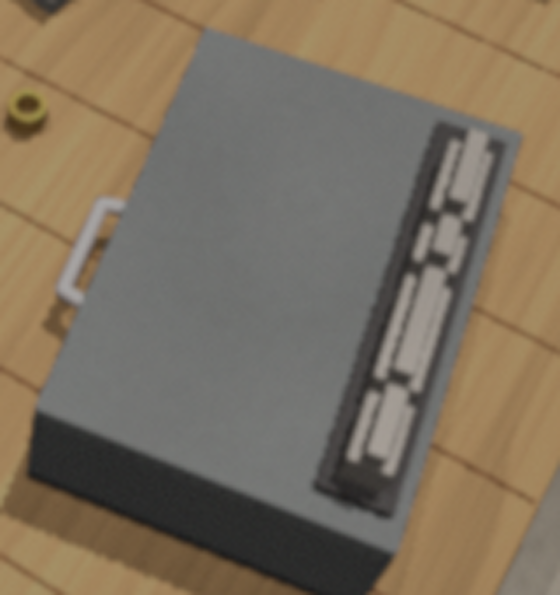

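```bash
cat > h.py <<'E'
import numpy as np, cv2
from scipy.spatial.transform import Rotation as R
from scipy.optimize import least_squares
def proj(ci,P):
    Rm=R.from_rotvec(ci['attitude']).as_matrix()
    K=np.array([[ci['fx'],0,ci['cx']],[0,ci['fy'],ci['cy']],[0,0,1.]])
    Pc=(np.atleast_2d(P)-ci['position'])@Rm
    return cv2.projectPoints(Pc.reshape(-1,1,3),np.zeros(3),np.zeros(3),K,ci['D'])[0].reshape(-1,2)
def ray(ci,uv):
    Rm=R.from_rotvec(ci['attitude']).as_matrix()
    K=np.array([[ci['fx'],0,ci['cx']],[0,ci['fy'],ci['cy']],[0,0,1.]])
    n=cv2.undistortPoints(np.array(uv,float).reshape(-1,1,2),K,ci['D']).reshape(-1,2)
    return np.c_[n,np.ones(len(n))]@Rm.T
def atz(ci,uv,z):
    d=ray(ci,uv); c=ci['position']; return c+d*((z-c[2])/d[:,2])[:,None]
def crop(pts,s,x0,y0): return (np.array(pts,float)+.5)/s-.5+[x0,y0]
def fit(obs,x0):  # obs: list of (ci, model pts, uv); pose on counter x,y,yaw
    def f(x):
        M=R.from_euler('z',x[2]).as_matrix()
        return np.concatenate([(proj(ci,m@M.T+[x[0],x[1],0])-uv).ravel() for ci,m,uv in obs])
    s=least_squares(f,x0); return s.x,f(s.x).reshape(-1,2)
E
python3 - <<'E'
from workcell import bot
from h import *
np.set_printoptions(precision=4,suppress=True)
T=bot.camera_info("top");S=bot.camera_info("scene")
rt=crop([(93,485),(600,388),(532,40),(32,130)],5,230,60)   # FL FR BR BL
rs=crop([(205,28),(38,410),(395,553),(520,135)],3.5,340,160)
m=np.array([(0,.17,.12),(0,-.17,.12),(.24,-.17,.12),(.24,.17,.12)])
print(atz(T,rt,.12),atz(S,rs,.12))
g=[.85,.1,0.2]
for o in ([(T,m,rt)],[(S,m,rs)],[(T,m,rt),(S,m,rs)]):
    x,r=fit(o,g); print('rack',x,np.degrees(x[2]));print(r.tolist())
pt=crop([(248,316),(277,316),(279,386),(250,386),(255,177)],5,370,130) # front-left, front-right, back-right, back-left
ps=crop([(220,155),(203,187),(101,104),(122,77),(420,325)],6,190,310)
mp=np.array([(.025,.008,.034),(.025,-.008,.034),(-.025,-.008,.034),(-.025,.008,.034),(.125,0,.006)])
print(atz(T,pt,.034),atz(S,ps,.034))
for o in ([(T,mp,pt)],[(S,mp,ps)],[(T,mp,pt),(S,mp,ps)]):
    x,r=fit(o,[.6,-.3,0]); print('pin',x,np.degrees(x[2]));print(r.tolist())
E
```

```text
[[ 0.6124  0.2718  0.12  ]
 [ 0.67   -0.0598  0.12  ]
 [ 0.9035 -0.0206  0.12  ]
 [ 0.8485  0.3094  0.12  ]] [[ 0.6117  0.2702  0.12  ]
 [ 0.671  -0.0617  0.12  ]
 [ 0.902  -0.0218  0.12  ]
 [ 0.8453  0.3089  0.12  ]]
rack [0.6403 0.1053 0.1665] 9.538098131311143
[[-0.3548589318454276, 0.0774014749657681], [0.7910887481129407, 0.4510901480388725], [0.5803879237860201, -0.4885911742340596], [-1.0057973054207991, -0.07110304908552223]]
rack [0.6389 0.1041 0.1718] 9.841104345703913
[[-0.3674938355247832, -0.6622426050654724], [-1.559366760412047, -0.06974913373574054], [0.940084510988811, 0.8471405342449998], [0.9805469964583722, -0.8134261658382229]]
rack [0.6394 0.1045 0.1697] 9.7251249971044
[[-0.08934102975811697, 0.5165628815339289], [0.9961862805184865, 0.5569046857548017], [0.5504489532301022, -0.34119935419302294], [-0.9783525331291685, 0.40338636094826086], [-0.003086416950907278, -0.6638924256718042], [-1.41911897084168, -0.1848049836072505], [1.0114572506895456, 0.9218854197619066], [1.3181897183479236, -0.6675440024904731]]
[[ 0.4899 -0.2996  0.034 ]
 [ 0.4895 -0.3194  0.034
[... 540 characters left out ...]
25
[[0.5022204365175185, -1.2830270669451238], [-1.1958073555112207, -0.8529972868465165], [-0.6568892553983119, 1.0288592804763539], [0.4153094542866995, -0.07072130000341303], [0.9321006642876455, 1.099703887519297]]
pin [ 0.4672 -0.3124 -0.0104] -0.5973609698688047
[[1.461602600962749, -0.7233265295338356], [0.33580696696049017, -0.7702387903309784], [0.3646528660998456, -0.21059058466516944], [1.477813089017161, -0.16507077984235252], [-0.2142859639198491, -0.6356520959787417], [0.5284660307664808, -1.8348803950424326], [-1.2261410203586536, -1.456163508295333], [-0.5127009648919341, 0.24632803598422015], [0.6121515391552919, -0.800999065899191], [0.5998869016449362, 0.9179103685202108]]
```

>>> drive_tool --steps '[[[0,0,0],5.6],[[0,0,0],5.6],[[0,0,0],5.6],[[15,-20,0],0],[[20,-27,0],0],[[20,-27,0],0],[[20,-27,0],0],[[20,-27,0],0]]' --jaw 0.8 --force 60

```text
time: 0.82
tool_pos: [0.2856, -0.5194, 0.2308]
tcp_rot: [-3.141, 0.016, 0.0]
wrist_force: [0.9, -0.3, 0.2]
width: 0.797
```

>>> drive_tool --steps '[[[20,-27,0],0],[[20,-27,0],0],[[20,-27,0],0],[[20,-27,0],0],[[20,-27,0],0],[[20,-27,0],0],[[15,-20,0],0],[[0,0,0],0]]'

```text
time: 1.48
tool_pos: [0.424, -0.3364, 0.231]
tcp_rot: [-3.139, 0.009, -0.001]
wrist_force: [0.2, 0.1, 1.1]
width: 0.802
```

```bash
cat >> h.py <<'E'
def pose(s):
    M=R.from_rotvec(s['tcp_rot']).as_matrix()
    return s['tool_pos'],np.degrees(np.arctan2(M[1,0],M[0,0])),M
def delta(s,p):
    """tool-axis mm to reach world point p"""
    return 1000*(np.array(p)-s['tool_pos'])@pose(s)[2]
E
python3 - <<'E'
from workcell import bot
from h import *
np.set_printoptions(precision=4,suppress=True)
s=bot.read_state();p,y,M=pose(s);print(s['time'],p,y,M,s['width'],s['wrist_force'],s['torque'])
ci=bot.camera_info("wrist");im=bot.read_camera("wrist");print(ci)
np.save("ci1.npy",ci,allow_pickle=True)
cv2.imwrite("pics/w1.png",im[:,:,::-1])
E
```

```text
1.4833 [ 0.424  -0.3364  0.231 ] -0.3134419932378569 [[ 1.     -0.0055  0.0009]
 [-0.0055 -1.      0.0021]
 [ 0.0009 -0.0022 -1.    ]] 0.8019281626102053 [0.2032 0.096  1.0847] [ 0.0136 -0.0264 -0.0336]
{'fx': 356.3216103480331, 'fy': 356.3216103480331, 'cx': 317.35489760439845, 'cy': 196.79684498303348, 'D': array([-0.0425,  0.    ,  0.    ,  0.    ,  0.    ]), 'position': array([ 0.504 , -0.3373,  0.3734]), 'attitude': array([ 2.0454, -2.0558, -0.3295])}
```

View pics/w1.png

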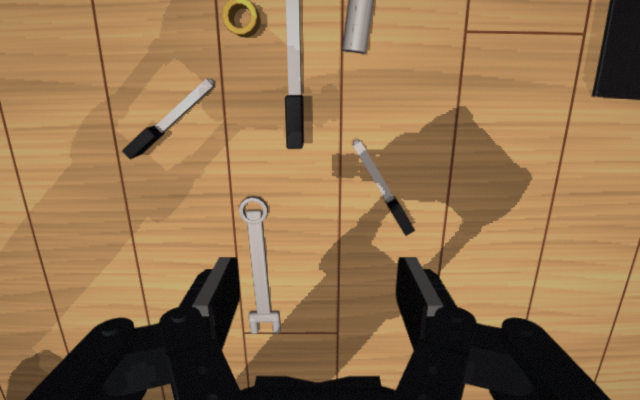

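```bash
python3 - <<'E'
import cv2
t=cv2.imread("pics/w1.png")
cv2.imwrite("pics/w1c.png",cv2.resize(t[80:160,260:340],None,fx=7,fy=7,interpolation=2))
E
```

```text
(no output)
```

View pics/w1c.png

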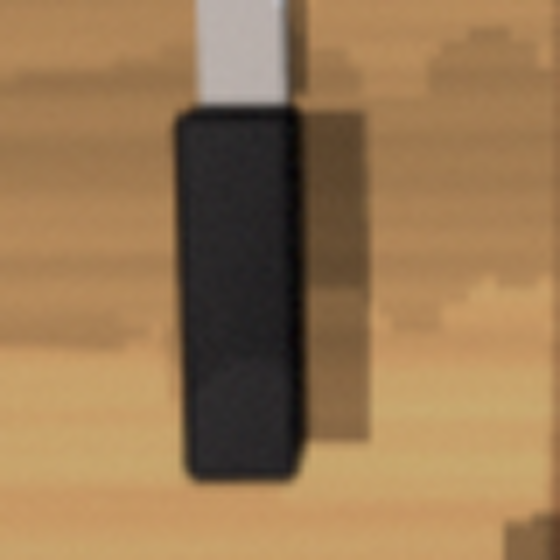

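```bash
python3 - <<'E'
from workcell import bot
from h import *
np.set_printoptions(precision=4,suppress=True)
ci=np.load("ci1.npy",allow_pickle=True).item()
uv=crop([(179,112),(292,112),(293,480),(187,480)],7,260,80)
print(atz(ci,uv,.034))
# shank edges: at base and at image top (full pic)
im=cv2.imread("pics/w1.png").astype(int)
for r in (2,30,60,90):
    row=im[r,270:320].min(1); print(r,row)
mp=np.array([(.025,.008,.034),(.025,-.008,.034),(-.025,-.008,.034),(-.025,.008,.034)])
x,r=fit([(ci,mp,uv)],[.467,-.31,0]);print(x,np.degrees(x[2]),r.tolist())
T=bot.camera_info("top")
print(atz(T,crop([(190,217),(346,215)],5,370,130),.024))
E
```

```text
[[ 0.4907 -0.3074  0.034 ]
 [ 0.4906 -0.3222  0.034 ]
 [ 0.4417 -0.3215  0.034 ]
 [ 0.4418 -0.3069  0.034 ]]
2 [101 102 102 103 103 102 103 104 103 102 103 104 102 104 105 128 163 178
 178 180 179 179 178 178 179 178 178 176 154  86  65  65  71  99 102 104
 103 104 104 103 103 104 105 103 102 102 104 103 103 103]
30 [102 105 109 106 110 109 108 108 106 107 109 107 106 107 109 113 144 181
 187 189 187 189 188 189 186 188 188 189 182 120  76  68  74 106 107 107
 106 108 108 108 107 107 108 106 107 107 106 108 105 107]
60 [ 85  86  86  88  86  86  87  88  89  88  88  87  88  90  88  87  94 135
 168 171 172 170 171 171 171 170 169 170 170 160  82  53  56  72  98 102
 103 102 101 103 100 102 100 100 101 101 102 101 100 103]
90 [ 78  78  78  78  77  78  79  76  75  76  75  74  75  74  77  76  76  87
 133 169 172 172 173 171 170 170 167 169 170 164 129  60  45  49  72  75
  76  75  75  76  77  81  86  88  86  86  87  87  89  87]
[ 0.4662 -0.3145 -0.0121] -0.6942509342293318 [[-0.6396471971861502, -0.6340259291720542], [0.6083265806755094, -0.5368663214305514], [0.7656999522838532, 0.6996726520537493], [-0.7353071522682626, 0.5950897813985705]]
[[ 0.5603 -0.2643  0.024 ]
 [ 0.5595 -0.3722  0.024 ]]
```

```bash
python3 - <<'E'
from workcell import bot
from h import *
np.set_printoptions(precision=4,suppress=True)
ci=np.load("ci1.npy",allow_pickle=True).item()
a=atz(ci,[(285.3,2),(298.6,2),(287.0,60),(299.6,60),(287.9,90),(300.1,90)],.012);print(a)
m=(a[0::2]+a[1::2])/2;print(m,np.degrees(np.arctan2(*(m[0]-m[2])[[1,0]])))
s=bot.read_state()
print(delta(s,[.469,-.3142,.10]))
E
```

```text
[[ 0.5731 -0.3081  0.012 ]
 [ 0.573  -0.3202  0.012 ]
 [ 0.5227 -0.3082  0.012 ]
 [ 0.5226 -0.3202  0.012 ]
 [ 0.4951 -0.3083  0.012 ]
 [ 0.495  -0.3202  0.012 ]]
[[ 0.5731 -0.3141  0.012 ]
 [ 0.5227 -0.3142  0.012 ]
 [ 0.495  -0.3142  0.012 ]] 0.05422690834588392
[ 45.9726 -24.2307 131.0461]
```

>>> drive_tool --steps '[[[8,-4,20],0],[[10,-5,25],0],[[10,-5,25],0],[[10,-5,25],0],[[8,-4,20],0],[[0,0,15],0],[[0,0,0],0],[[0,0,0],0]]'

```text
time: 2.2
tool_pos: [0.4668, -0.3178, 0.1001]
tcp_rot: [-3.14, 0.016, 0.004]
wrist_force: [0.4, -0.8, -0.2]
width: 0.802
```

```bash
python3 - <<'E'
from workcell import bot
from h import *
np.set_printoptions(precision=4,suppress=True)
s=bot.read_state();print(pose(s)[:2],delta(s,[.469,-.3142,.004]),s['wrist_force'],s['width'])
ci=bot.camera_info("wrist");im=bot.read_camera("wrist")
cv2.imwrite("pics/w2.png",im[:,:,::-1])
print(proj(ci,[[.466,-.3143,.034],[.469,-.3143,.034]]))
E
```

```text
(array([ 0.4668, -0.3178,  0.1001]), np.float64(-0.5775039481349108)) [ 2.453  -3.442  96.1115] [ 0.4223 -0.8383 -0.2046] 0.8022897443466143
[[311.2735 214.9893]
 [311.2006 210.504 ]]
```

View pics/w2.png

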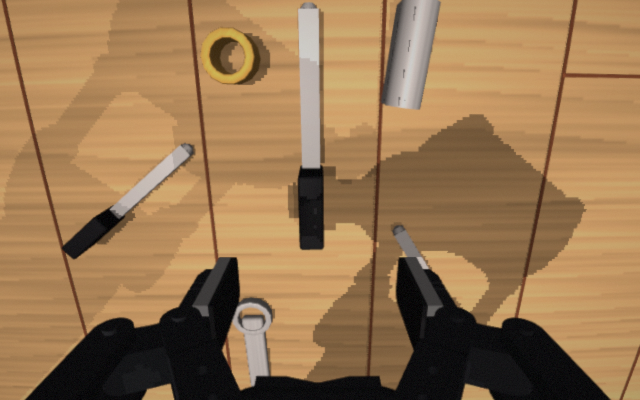

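The picture shows the grip at (300–323, 168–248), midway between the open fingers, and the bystanders are clear of them. I'll go down now.

>>> drive_tool --steps '[[[2.5,-3.5,15],-0.5],[[0,0,20],0],[[0,0,20],0],[[0,0,18],0],[[0,0,12],0],[[0,0,8],0],[[0,0,2],0],[[0,0,0],0]]' --jaw 0.5

```text
time: 2.92
tool_pos: [0.4708, -0.3146, 0.0066]
tcp_rot: [3.141, -0.002, 0.0]
wrist_force: [0.1, 0.1, 0.1]
width: 0.499
```

```bash
python3 - <<'E'
from workcell import bot
from h import *
np.set_printoptions(precision=4,suppress=True)
s=bot.read_state();print(pose(s)[:2],delta(s,[.469,-.3142,.004]),s['wrist_force'],s['width'])
E
```

```text
(array([ 0.4708, -0.3146,  0.0066]), np.float64(-0.056363756367000965)) [-1.8416 -0.3549  2.6379] [0.0834 0.101  0.0951] 0.4989529475202813
```

>>> drive_tool --steps '[[[-1,0,2],0],[[0,0,0],0],[[0,0,0],0],[[0,0,0],0],[[0,0,0],0],[[0,0,0],0],[[0,0,0],0],[[0,0,0],0]]' --jaw 0 --force 70

```text
time: 3.58
tool_pos: [0.4704, -0.3147, 0.0054]
tcp_rot: [3.14, -0.001, 0.002]
wrist_force: [-0.8, 0.2, 6.5]
width: 0.177
```

>>> drive_tool --steps '[[[0,0,-5],0],[[0,0,-10],0],[[0,0,-20],0],[[0,0,-25],0],[[0,0,-25],0],[[0,0,-15],0],[[0,0,0],0],[[0,0,0],0]]'

```text
time: 4.25
tool_pos: [0.4702, -0.3145, 0.1054]
tcp_rot: [3.14, -0.001, 0.003]
wrist_force: [0.9, 0.8, -0.8]
width: 0.176
```

```bash
python3 - <<'E'
from workcell import bot
from h import *
np.set_printoptions(precision=4,suppress=True)
s=bot.read_state();print(pose(s)[:2],s['wrist_force'],s['torque'],s['width'])
ci=bot.camera_info("wrist");im=bot.read_camera("wrist")
np.save("ci3.npy",ci,allow_pickle=True)
cv2.imwrite("pics/w3.png",im[:,:,::-1])
E
```

```text
(array([ 0.4702, -0.3145,  0.1054]), np.float64(-0.035943020748156224)) [ 0.9112  0.8193 -0.7604] [-0.0574  0.0526 -0.001 ] 0.17649319273951522
```

View pics/w3.png

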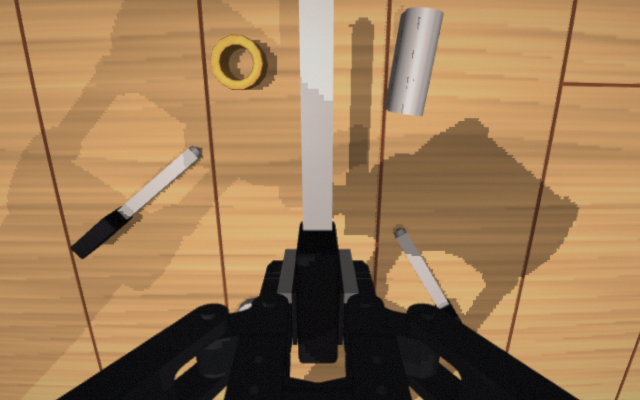

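```bash
python3 - <<'E'
import numpy as np
from h import *
np.set_printoptions(precision=4,suppress=True)
ci=np.load("ci3.npy",allow_pickle=True).item()
im=cv2.imread("pics/w3.png").astype(int)
for r in (3,50,100,150,200,222):
    row=im[r,285:350]; g=row.min(1); print(r,g.tolist()) if r in(3,200) else 0
cv2.imwrite("pics/w3c.png",cv2.resize(cv2.imread("pics/w3.png")[180:380,250:390],None,fx=3.5,fy=3,interpolation=2))
E
```

```text
3 [83, 85, 86, 85, 84, 83, 84, 84, 84, 84, 83, 86, 85, 119, 181, 193, 194, 194, 193, 194, 194, 193, 193, 195, 194, 194, 193, 195, 193, 192, 193, 193, 194, 192, 192, 192, 194, 192, 191, 192, 191, 192, 192, 192, 193, 191, 190, 189, 162, 106, 98, 96, 97, 96, 97, 95, 96, 98, 97, 97, 97, 97, 99, 98, 96]
200 [95, 95, 96, 96, 95, 96, 95, 96, 94, 95, 94, 96, 94, 95, 93, 94, 100, 128, 165, 168, 168, 168, 169, 168, 170, 169, 167, 167, 167, 167, 167, 168, 168, 168, 168, 165, 167, 166, 165, 164, 167, 167, 167, 165, 167, 167, 157, 115, 75, 67, 68, 69, 68, 70, 70, 69, 68, 68, 68, 70, 69, 69, 68, 69, 69]
```

View pics/w3c.png

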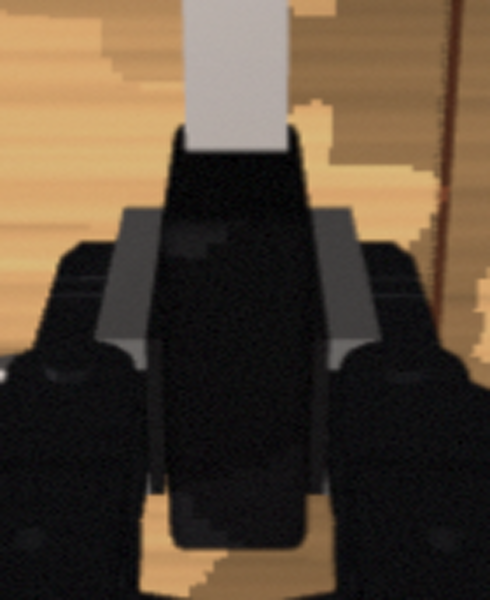

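```bash
cat > fitheld.py <<'E'
import numpy as np
from h import *
np.set_printoptions(precision=4,suppress=True)
ci=np.load("ci3.npy",allow_pickle=True).item()
tcp=np.array([.4702,-.3145,.1054])
def pts(x,P):  # x: px,py,pz (pin origin wrt tcp, world axes), yaw, pitch(+ = nose down)
    return P@R.from_euler('zy',[x[3],x[4]]).as_matrix().T+tcp+x[:3]
def edge_u(x,y,row):
    P=np.array([(.03,y,.012),(.12,y,.012)]);uv=proj(ci,pts(x,P))
    # fine interpolation
    t=np.linspace(.03,.12,50);uv=proj(ci,pts(x,np.c_[t,0*t+y,0*t+.012]))
    o=np.argsort(uv[:,1]);return np.interp(row,uv[o,1],uv[o,0])
def f(x):
    r=[]
    for row,l,rr in ((3,298.1,333.2),(200,302.1,331.9)):
        r+=[edge_u(x,.006,row)-l,edge_u(x,-.006,row)-rr]
    r+=[proj(ci,pts(x,np.array([(.025,0,.012)])))[0,1]-230]
    r+=[(proj(ci,pts(x,np.array([(.025,-.008,.0)])))[0,1]-222)*.5]
    r+=[(proj(ci,pts(x,np.array([(-.025,0,.034)])))[0,1]-362.5)*.5]
    return np.array(r)
s=least_squares(f,[-.004,0,-.005,0,0]);print(s.x*[1000,1000,1000,57.3,57.3],f(s.x))
J=s.jac;print(np.sqrt(np.diag(np.linalg.inv(J.T@J)))*[1000,1000,1000,57.3,57.3]*.4)
E
python3 fitheld.py
```

```text
[-5.5012 -0.3979 -8.4865  0.3256 -0.5466] [ 0.413  -0.3665  0.2606 -0.3155  0.4738 -1.2228  0.2315]
[0.5127 0.1853 0.7815 0.1198 0.8997]
```

>>> drive_tool --steps '[[[0,0,0],-4.8],[[0,0,0],-4.8],[[2,-10,0],0],[[4,-20,0],0],[[6,-30,0],0],[[6,-30,0],0],[[6,-30,0],0],[[6,-30,0],0]]'

```text
time: 4.97
tool_pos: [0.4726, -0.1588, 0.1025]
tcp_rot: [-3.129, -0.256, 0.005]
wrist_force: [0.9, 0.1, -1.5]
width: 0.176
```

>>> drive_tool --steps '[[[6,-30,0],0],[[6,-30,0],0],[[6,-30,0],0],[[6,-30,0],0],[[6,-30,0],0],[[6,-28,0],0],[[4,-20,0],0],[[2,-10,0],0]]'

```text
time: 5.63
tool_pos: [0.4793, 0.0536, 0.1028]
tcp_rot: [-3.13, -0.262, 0.005]
wrist_force: [-0.8, -0.2, -1.6]
width: 0.176
```

>>> drive_tool --steps '[[[0,0,0],0],[[0,0,0],0]]'

```text
time: 5.8
tool_pos: [0.4802, 0.0509, 0.1034]
tcp_rot: [3.13, 0.263, -0.003]
wrist_force: [-0.0, -0.5, -1.1]
width: 0.173
```

```bash
cat >> h.py <<'E'
RO=np.array([.6394,.1045,0.]);RY=.1697
def rackpt(p): return RO+R.from_euler('z',RY).apply(p)
def torack(p): return R.from_euler('z',-RY).apply(np.array(p)-RO)
def show(bot):
    s=bot.read_state();p,y,M=pose(s)
    Rr=R.from_euler('z',-RY)
    n=p+M@np.array([.1195,0,-.0006])
    print('t',round(s['time'],2),'tcp_rack mm',(torack(p)*1000).round(2),'nose',(torack(n)*1000).round(2),'relyaw',round(y-np.degrees(RY),2),'F_rack',Rr.apply(s['wrist_force']).round(2),'Tq',Rr.apply(s['torque']).round(3),'w',round(s['width'],3))
    return s
E
python3 - <<'E'
from workcell import bot
from h import *
s=show(bot)
print(delta(s,rackpt([-.16,0,.089])))
cv2.imwrite("pics/s4.png",cv2.resize(bot.read_camera("scene")[130:330,250:500,::-1],None,fx=3,fy=3,interpolation=2))
cv2.imwrite("pics/t4.png",cv2.resize(bot.read_camera("top")[60:260,220:420,::-1],None,fx=3,fy=3,interpolation=2))
E
```

```text
t 5.8 tcp_rack mm [-165.92  -25.9   103.38] nose [-46.42 -26.16 103.74] relyaw -0.12 F_rack [-0.1  -0.48 -1.14] Tq [-0.079  0.037  0.005] w 0.173
[  5.89314966 -25.92026965  14.35942031]
```

View pics/s4.png

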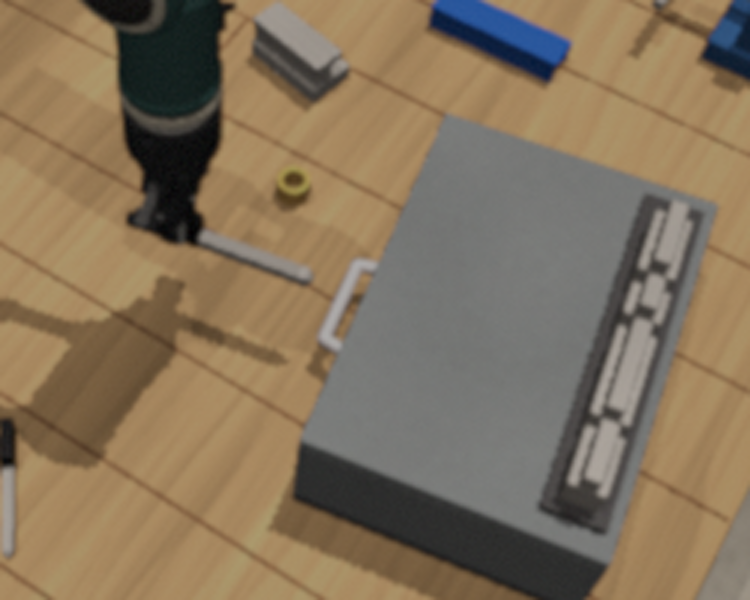

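View pics/t4.png

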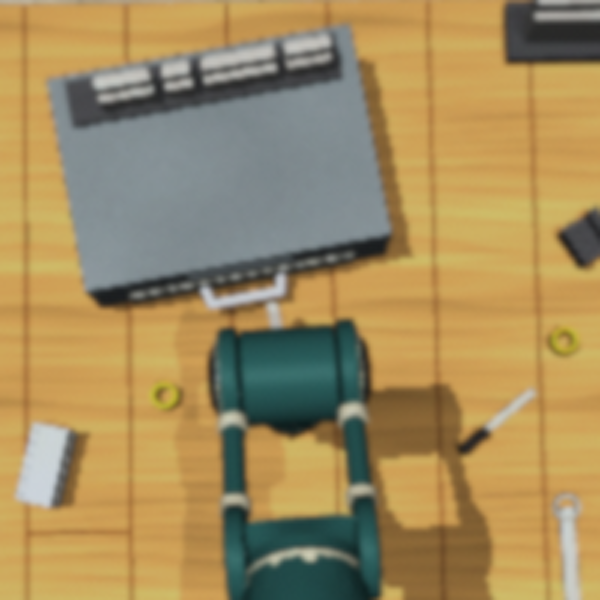

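```bash
python3 - <<'E'
from workcell import bot
from h import *
for n in ("scene","top"):
    ci=bot.camera_info(n)
    for off in ([.1195,0,-.0006],[.1195,0,.0025],[.02,0,0]):
        s=bot.read_state();p,y,M=pose(s)
        print(n,off,proj(ci,p+M@np.array(off)))
E
```

```text
scene [0.1195, 0, -0.0006] [[353.37445097 223.26396463]]
scene [0.1195, 0, 0.0025] [[353.30772525 223.91006715]]
scene [0.02, 0, 0] [[316.54833245 209.50300027]]
top [0.1195, 0, -0.0006] [[310.53457357 160.3632419 ]]
top [0.1195, 0, 0.0025] [[310.55505785 160.51172739]]
top [0.02, 0, 0] [[316.11173722 189.95053272]]
```

>>> drive_tool --steps '[[[0,2,7],0],[[0,1,7],0],[[0,0,0],0],[[10,0,0],0],[[12,0,0],0],[[12,0,0],0],[[10,0,0],0],[[0,0,0],0]]'

```text
time: 6.57
tool_pos: [0.5288, 0.0557, 0.0912]
tcp_rot: [-3.131, -0.262, -0.006]
wrist_force: [-0.2, 0.7, -0.8]
width: 0.175
```

```bash
python3 - <<'E'
from workcell import bot
from h import *
s=show(bot)
E
```

```text
t 6.57 tcp_rack mm [-117.3   -29.44   91.19] nose [  2.19 -29.77  92.21] relyaw -0.16 F_rack [-0.09  0.69 -0.81] Tq [-0.002  0.065 -0.009] w 0.175
```

>>> drive_tool --steps '[[[7,0,0],0],[[7,0,0],0],[[7,0,0],0],[[5,0,0],0],[[0,0,0],0],[[0,0,0],0]]'

```text
time: 7.07
tool_pos: [0.5509, 0.0596, 0.0902]
tcp_rot: [-3.131, -0.262, 0.0]
wrist_force: [0.2, 0.6, -1.5]
width: 0.173
```

```bash
python3 - <<'E'
from workcell import bot
from h import *
s=show(bot)
E
```

```text
t 7.07 tcp_rack mm [-94.84 -29.32  90.25] nose [ 24.66 -29.64  90.82] relyaw -0.15 F_rack [ 0.29  0.58 -1.54] Tq [ 0.041  0.055 -0.017] w 0.173
```

>>> drive_tool --steps '[[[0,0,2],0],[[0,0,2],0],[[0,0,0],0],[[0,0,0],0]]'

```text
time: 7.4
tool_pos: [0.5501, 0.0594, 0.086]
tcp_rot: [3.131, 0.262, -0.001]
wrist_force: [-0.2, -0.6, -0.9]
width: 0.177
```

```bash
python3 - <<'E'
from workcell import bot
from h import *
s=show(bot)
E
```

```text
t 7.4 tcp_rack mm [-95.59 -29.34  85.96] nose [ 23.91 -29.68  86.46] relyaw -0.16 F_rack [-0.32 -0.5  -0.91] Tq [0.039 0.086 0.019] w 0.177
```

Now I'll feel for the sill in small downward steps.

>>> drive_tool --steps '[[[0,0,1],0],[[0,0,1],0],[[0,0,0],0],[[0,0,0],0]]'

```text
time: 7.73
tool_pos: [0.5506, 0.0595, 0.0842]
tcp_rot: [-3.131, -0.262, 0.0]
wrist_force: [0.4, -0.2, -1.1]
width: 0.173
```

>>> drive_tool --steps '[[[0,0,1],0],[[0,0,0],0],[[0,0,0],0]]'

```text
time: 7.98
tool_pos: [0.5507, 0.0595, 0.0832]
tcp_rot: [-3.131, -0.262, 0.0]
wrist_force: [-0.0, 0.7, -1.6]
width: 0.173
```

>>> drive_tool --steps '[[[0,0,1],0],[[0,0,0],0],[[0,0,0],0]]'

```text
time: 8.23
tool_pos: [0.5507, 0.0595, 0.0822]
tcp_rot: [-3.131, -0.262, 0.0]
wrist_force: [0.5, 0.3, -1.1]
width: 0.172
```

```bash
python3 - <<'E'
from workcell import bot
from h import *
s=show(bot)
E
```

```text
t 8.23 tcp_rack mm [-95.04 -29.34  82.19] nose [ 24.46 -29.68  82.78] relyaw -0.16 F_rack [ 0.54  0.19 -1.06] Tq [-0.056  0.064 -0.049] w 0.172
```

>>> drive_tool --steps '[[[0,0,0.7],0],[[0,0,0],0],[[0,0,0],0]]'

```text
time: 8.48
tool_pos: [0.5506, 0.0595, 0.0815]
tcp_rot: [-3.131, -0.262, 0.0]
wrist_force: [-0.3, 0.8, -2.1]
width: 0.173
```

>>> drive_tool --steps '[[[0,0,0.7],0],[[0,0,0],0],[[0,0,0],0]]'

```text
time: 8.73
tool_pos: [0.5507, 0.0595, 0.0808]
tcp_rot: [-3.131, -0.262, 0.0]
wrist_force: [-0.3, -0.0, -1.4]
width: 0.177
```

>>> drive_tool --steps '[[[0,0,0.7],0],[[0,0,0],0],[[0,0,0],0]]'

```text
time: 8.98
tool_pos: [0.5509, 0.0595, 0.0804]
tcp_rot: [-3.131, -0.262, -0.0]
wrist_force: [-1.2, 0.1, -0.0]
width: 0.172
```

```bash
python3 - <<'E'
from workcell import bot
from h import *
s=show(bot)
E
```

```text
t 8.98 tcp_rack mm [-94.85 -29.37  80.4 ] nose [ 24.64 -29.72  81.04] relyaw -0.17 F_rack [-1.2   0.26 -0.04] Tq [0.079 0.051 0.025] w 0.172
```

Sill contact comes at TCP z ≈ 80.5 mm, so the shank axis is about 0.5 mm above the TCP, as expected. I'll raise it 4.2 mm and go forward to the face.

>>> drive_tool --steps '[[[0,0,-2.2],0],[[0,0,-2],0],[[0,0,0],0],[[5,0,0],0],[[5,0,0],0],[[3,0,0],0],[[0,0,0],0],[[0,0,0],0]]'

```text
time: 9.65
tool_pos: [0.5638, 0.0617, 0.0843]
tcp_rot: [3.131, 0.262, -0.0]
wrist_force: [-0.0, -0.4, -1.4]
width: 0.174
```

```bash
python3 - <<'E'
from workcell import bot
from h import *
s=show(bot)
E
```

```text
t 9.65 tcp_rack mm [-81.7  -29.38  84.27] nose [ 37.8  -29.71  84.85] relyaw -0.16 F_rack [-0.1  -0.39 -1.41] Tq [0.04  0.017 0.   ] w 0.174
```

>>> drive_tool --steps '[[[1.5,0,0],0],[[0,0,0],0],[[1.5,0,0],0],[[0,0,0],0],[[0,0,0],0]]'

```text
time: 10.07
tool_pos: [0.5665, 0.0622, 0.0844]
tcp_rot: [3.131, 0.262, 0.0]
wrist_force: [-0.3, 0.1, -1.4]
width: 0.177
```

```bash
python3 - <<'E'
from workcell import bot
from h import *
s=show(bot)
E
```

```text
t 10.07 tcp_rack mm [-78.96 -29.42  84.42] nose [ 40.54 -29.77  85.03] relyaw -0.16 F_rack [-0.3   0.2  -1.44] Tq [-0.038  0.082 -0.057] w 0.177
```

>>> drive_tool --steps '[[[1,0,0],0],[[0,0,0],0],[[1,0,0],0],[[0,0,0],0],[[0,0,0],0]]'

```text
time: 10.48
tool_pos: [0.5685, 0.0625, 0.0844]
tcp_rot: [-3.131, -0.262, -0.0]
wrist_force: [0.3, 0.9, -2.0]
width: 0.18
```

>>> drive_tool --steps '[[[0.7,0,0],0],[[0,0,0],0],[[0,0,0],0]]'

```text
time: 10.73
tool_pos: [0.5692, 0.0626, 0.0844]
tcp_rot: [3.131, 0.262, -0.0]
wrist_force: [0.1, -0.4, -1.5]
width: 0.174
```

>>> drive_tool --steps '[[[0.7,0,0],0],[[0,0,0],0],[[0,0,0],0]]'

```text
time: 10.98
tool_pos: [0.5699, 0.0627, 0.0844]
tcp_rot: [-3.131, -0.262, 0.0]
wrist_force: [-0.1, -1.3, -1.0]
width: 0.177
```

>>> drive_tool --steps '[[[0.7,0,0],0],[[0,0,0],0],[[0,0,0],0]]'

```text
time: 11.23
tool_pos: [0.57, 0.0628, 0.0842]
tcp_rot: [3.131, 0.262, -0.002]
wrist_force: [-2.1, -0.5, -1.0]
width: 0.178
```

```bash
python3 - <<'E'
from workcell import bot
from h import *
s=show(bot)
E
```

```text
t 11.23 tcp_rack mm [-75.49 -29.38  84.16] nose [ 44.01 -29.72  84.61] relyaw -0.16 F_rack [-2.15 -0.1  -0.96] Tq [ 0.002  0.44  -0.005] w 0.178
```

Face contact is felt at −2 N, at about 4 N/mm. I'll add a little push and sweep toward +y.

>>> drive_tool --steps '[[[0.6,0,0],0],[[0,-1,0],0],[[0,-1,0],0],[[0,0,0],0]]'

```text
time: 11.57
tool_pos: [0.5697, 0.0646, 0.0838]
tcp_rot: [3.13, 0.261, -0.004]
wrist_force: [-4.6, -2.2, -0.6]
width: 0.176
```

```bash
python3 - <<'E'
from workcell import bot
from h import *
s=show(bot)
E
```

```text
t 11.57 tcp_rack mm [-75.44 -27.57  83.8 ] nose [ 44.06 -27.93  84.12] relyaw -0.18 F_rack [-4.89 -1.44 -0.63] Tq [-0.284  0.782 -0.215] w 0.176
```

>>> drive_tool --steps '[[[0,-1,0],0],[[0,-1,0],0],[[0,0,0],0]]'

```text
time: 11.82
tool_pos: [0.5694, 0.0665, 0.0837]
tcp_rot: [3.13, 0.261, -0.004]
wrist_force: [-4.5, -1.9, -1.1]
width: 0.173
```

```bash
python3 - <<'E'
from workcell import bot
from h import *
s=show(bot)
E
```

```text
t 11.82 tcp_rack mm [-75.41 -25.6   83.75] nose [ 44.09 -25.97  84.06] relyaw -0.18 F_rack [-4.74 -1.15 -1.05] Tq [-0.31   0.873 -0.221] w 0.173
```

>>> drive_tool --steps '[[[0,-1,0],0],[[0,-1,0],0],[[0,0,0],0]]'

```text
time: 12.07
tool_pos: [0.569, 0.0685, 0.0837]
tcp_rot: [3.13, 0.261, -0.004]
wrist_force: [-4.3, -2.9, -0.7]
width: 0.174
```

>>> drive_tool --steps '[[[0,-1,0],0],[[0,-1,0],0],[[0,0,0],0]]'

```text
time: 12.32
tool_pos: [0.5687, 0.0705, 0.0837]
tcp_rot: [3.13, 0.261, -0.004]
wrist_force: [-3.8, -2.2, -1.2]
width: 0.176
```

>>> drive_tool --steps '[[[0,-1,0],0],[[0,-1,0],0],[[0,0,0],0]]'

```text
time: 12.57
tool_pos: [0.5684, 0.0725, 0.0837]
tcp_rot: [3.13, 0.261, -0.004]
wrist_force: [-4.1, -2.4, -1.4]
width: 0.172
```

```bash
python3 - <<'E'
from workcell import bot
from h import *
s=show(bot)
E
```

```text
t 12.57 tcp_rack mm [-75.41 -19.58  83.71] nose [ 44.09 -19.95  84.02] relyaw -0.18 F_rack [-4.46 -1.66 -1.4 ] Tq [-0.34   0.852 -0.203] w 0.172
```

>>> drive_tool --steps '[[[0,-1,0],0],[[0,-1,0],0],[[0,0,0],0]]'

```text
time: 12.82
tool_pos: [0.5681, 0.0744, 0.0837]
tcp_rot: [3.13, 0.261, -0.004]
wrist_force: [-5.4, -2.9, -0.1]
width: 0.176
```

>>> drive_tool --steps '[[[0,-1,0],0],[[0,-1,0],0],[[0,0,0],0]]'

```text
time: 13.07
tool_pos: [0.5677, 0.0764, 0.0837]
tcp_rot: [3.13, 0.261, -0.004]
wrist_force: [-5.4, -3.2, -0.7]
width: 0.174
```

>>> drive_tool --steps '[[[0,-1,0],0],[[0,-1,0],0],[[0,0,0],0]]'

```text
time: 13.32
tool_pos: [0.5674, 0.0784, 0.0837]
tcp_rot: [3.13, 0.261, -0.004]
wrist_force: [-4.6, -2.7, -1.4]
width: 0.175
```

```bash
python3 - <<'E'
from workcell import bot
from h import *
s=show(bot)
E
```

```text
t 13.32 tcp_rack mm [-75.38 -13.54  83.71] nose [ 44.12 -13.91  84.03] relyaw -0.17 F_rack [-5.02 -1.85 -1.38] Tq [-0.303  0.91  -0.269] w 0.175
```

>>> drive_tool --steps '[[[0,-1,0],0],[[0,-1,0],0],[[0,0,0],0]]'

```text
time: 13.57
tool_pos: [0.567, 0.0804, 0.0837]
tcp_rot: [3.13, 0.261, -0.004]
wrist_force: [-4.2, -2.1, -1.5]
width: 0.177
```

>>> drive_tool --steps '[[[0,-1,0],0],[[0,-1,0],0],[[0,0,0],0]]'

```text
time: 13.82
tool_pos: [0.5667, 0.0823, 0.0837]
tcp_rot: [3.13, 0.261, -0.004]
wrist_force: [-4.8, -3.6, -1.0]
width: 0.175
```

>>> drive_tool --steps '[[[0,-1,0],0],[[0,-1,0],0],[[0,0,0],0]]'

```text
time: 14.07
tool_pos: [0.5663, 0.0843, 0.0837]
tcp_rot: [3.13, 0.261, -0.004]
wrist_force: [-5.1, -2.5, -0.7]
width: 0.175
```

```bash
python3 - <<'E'
from workcell import bot
from h import *
s=show(bot)
E
```

```text
t 14.07 tcp_rack mm [-75.42  -7.59  83.7 ] nose [44.08 -7.97 84.  ] relyaw -0.18 F_rack [-5.42 -1.65 -0.65] Tq [-0.326  0.875 -0.207] w 0.175
```

>>> drive_tool --steps '[[[0,-1,0],0],[[0,-1,0],0],[[0,0,0],0]]'

```text
time: 14.32
tool_pos: [0.566, 0.0863, 0.0837]
tcp_rot: [3.13, 0.261, -0.004]
wrist_force: [-3.9, -3.0, -2.3]
width: 0.173
```

>>> drive_tool --steps '[[[0,-1,0],0],[[0,-1,0],0],[[0,0,0],0]]'

```text
time: 14.57
tool_pos: [0.5657, 0.0883, 0.0837]
tcp_rot: [3.13, 0.261, -0.004]
wrist_force: [-4.5, -2.1, -1.1]
width: 0.177
```

>>> drive_tool --steps '[[[0,-1,0],0],[[0,-1,0],0],[[0,0,0],0]]'

```text
time: 14.82
tool_pos: [0.5653, 0.0902, 0.0837]
tcp_rot: [3.13, 0.261, -0.004]
wrist_force: [-4.5, -1.8, -1.0]
width: 0.176
```

```bash
python3 - <<'E'
from workcell import bot
from h import *
s=show(bot)
E
```

```text
t 14.82 tcp_rack mm [-75.41  -1.56  83.68] nose [44.09 -1.92 83.97] relyaw -0.17 F_rack [-4.76 -1.02 -1.01] Tq [-0.31   0.984 -0.215] w 0.176
```

>>> drive_tool --steps '[[[0,-1,0],0],[[0,-1,0],0],[[0,0,0],0]]'

```text
time: 15.07
tool_pos: [0.565, 0.0922, 0.0837]
tcp_rot: [3.13, 0.261, -0.004]
wrist_force: [-3.8, -2.7, -1.8]
width: 0.172
```

>>> drive_tool --steps '[[[0,-1,0],0],[[0,-1,0],0],[[0,0,0],0]]'

```text
time: 15.32
tool_pos: [0.5647, 0.0942, 0.0837]
tcp_rot: [3.13, 0.261, -0.004]
wrist_force: [-4.0, -2.2, -1.8]
width: 0.172
```

>>> drive_tool --steps '[[[0,-1,0],0],[[0,-1,0],0],[[0,0,0],0]]'

```text
time: 15.57
tool_pos: [0.5644, 0.0962, 0.0837]
tcp_rot: [3.13, 0.261, -0.004]
wrist_force: [-4.2, -2.5, -2.0]
width: 0.178
```

```bash
python3 - <<'E'
from workcell import bot
from h import *
s=show(bot)
E
```

```text
t 15.57 tcp_rack mm [-75.28   4.5   83.73] nose [44.22  4.14 84.06] relyaw -0.17 F_rack [-4.59 -1.75 -2.02] Tq [-0.318  0.917 -0.178] w 0.178
```

>>> drive_tool --steps '[[[0,-1,0],0],[[0,-1,0],0],[[0,0,0],0]]'

```text
time: 15.82
tool_pos: [0.5652, 0.0987, 0.0842]
tcp_rot: [-3.13, -0.262, -0.0]
wrist_force: [-2.7, 0.5, -1.5]
width: 0.172
```

>>> drive_tool --steps '[[[0,-1,0],0],[[0,-1,0],0],[[0,0,0],0]]'

```text
time: 16.07
tool_pos: [0.5663, 0.101, 0.0852]
tcp_rot: [-3.13, -0.262, -0.005]
wrist_force: [-0.4, 0.4, -0.7]
width: 0.173
```

>>> drive_tool --steps '[[[0,-1,0],0],[[0,-1,0],0],[[0,0,0],0]]'

```text
time: 16.32
tool_pos: [0.5649, 0.1027, 0.0846]
tcp_rot: [-3.13, -0.262, -0.001]
wrist_force: [-0.3, -0.8, -1.6]
width: 0.178
```

```bash
python3 - <<'E'
from workcell import bot
from h import *
s=show(bot)
E
```

```text
t 16.32 tcp_rack mm [-73.78  10.79  84.64] nose [45.72 10.47 85.33] relyaw -0.15 F_rack [-0.42 -0.77 -1.64] Tq [ 0.048  0.062 -0.013] w 0.178
```

Fx dropped to about 0 and the nose moved forward at y ≈ 8–10, so the socket is probably centred at y ≈ 11. I'll probe forward gently.

>>> drive_tool --steps '[[[1,-0.5,0],0],[[1,0,0],0],[[0,0,0],0],[[0,0,0],0]]'

```text
time: 16.65
tool_pos: [0.5665, 0.1032, 0.0843]
tcp_rot: [-3.131, -0.262, -0.0]
wrist_force: [-0.3, 0.5, -1.6]
width: 0.175
```

```bash
python3 - <<'E'
from workcell import bot
from h import *
s=show(bot)
E
```

```text
t 16.65 tcp_rack mm [-72.08  11.07  84.35] nose [47.42 10.73 84.95] relyaw -0.16 F_rack [-0.21  0.57 -1.58] Tq [0.038 0.052 0.037] w 0.175
```

>>> drive_tool --steps '[[[1,0,0],0],[[1,0,0],0],[[0,0,0],0],[[0,0,0],0]]'

```text
time: 16.98
tool_pos: [0.5684, 0.1036, 0.0844]
tcp_rot: [-3.131, -0.262, 0.0]
wrist_force: [-0.5, -0.3, -0.8]
width: 0.171
```

```bash
python3 - <<'E'
from workcell import bot
from h import *
s=show(bot)
E
```

```text
t 16.98 tcp_rack mm [-70.1   11.05  84.37] nose [49.4  10.71 84.97] relyaw -0.16 F_rack [-0.54 -0.22 -0.84] Tq [-0.02   0.007 -0.048] w 0.171
```

>>> drive_tool --steps '[[[1.5,0,0],0],[[1.5,0,0],0],[[0,0,0],0],[[0,0,0],0]]'

```text
time: 17.32
tool_pos: [0.5714, 0.1041, 0.0844]
tcp_rot: [3.131, 0.262, 0.0]
wrist_force: [0.2, 0.9, -1.3]
width: 0.176
```

```bash
python3 - <<'E'
from workcell import bot
from h import *
s=show(bot)
E
```

```text
t 17.32 tcp_rack mm [-67.06  11.04  84.39] nose [52.44 10.7  85.  ] relyaw -0.17 F_rack [ 0.39  0.89 -1.26] Tq [0.035 0.048 0.02 ] w 0.176
```

>>> drive_tool --steps '[[[2,0,0],0],[[2,0,0],0],[[0,0,0],0],[[0,0,0],0]]'

```text
time: 17.65
tool_pos: [0.5755, 0.1048, 0.0844]
tcp_rot: [-3.131, -0.262, -0.0]
wrist_force: [-0.5, -0.2, -1.8]
width: 0.178
```

```bash
python3 - <<'E'
from workcell import bot
from h import *
s=show(bot)
E
```

```text
t 17.65 tcp_rack mm [-62.97  11.06  84.43] nose [56.53 10.72 85.05] relyaw -0.16 F_rack [-0.52 -0.09 -1.77] Tq [-0.056  0.089 -0.   ] w 0.178
```

Sliding in freely with no side load, so I'll continue inward.

>>> drive_tool --steps '[[[2,0,0],0],[[2,0,0],0],[[2,0,0],0],[[0,0,0],0],[[0,0,0],0]]'

```text
time: 18.07
tool_pos: [0.5813, 0.1058, 0.0844]
tcp_rot: [-3.131, -0.262, -0.0]
wrist_force: [0.1, -0.2, -1.4]
width: 0.176
```

```bash
python3 - <<'E'
from workcell import bot
from h import *
s=show(bot)
E
```

```text
t 18.07 tcp_rack mm [-57.01  11.04  84.38] nose [62.49 10.7  84.99] relyaw -0.16 F_rack [ 0.07 -0.2  -1.45] Tq [0.025 0.057 0.012] w 0.176
```

>>> drive_tool --steps '[[[2,0,0],0],[[2,0,0],0],[[2,0,0],0],[[0,0,0],0],[[0,0,0],0]]'

```text
time: 18.48
tool_pos: [0.5873, 0.1068, 0.0844]
tcp_rot: [-3.131, -0.262, -0.0]
wrist_force: [0.9, -0.1, -0.9]
width: 0.177
```

```bash
python3 - <<'E'
from workcell import bot
from h import *
s=show(bot)
E
```

```text
t 18.48 tcp_rack mm [-51.01  11.03  84.4 ] nose [68.49 10.69 85.01] relyaw -0.16 F_rack [ 0.92 -0.26 -0.89] Tq [ 0.029  0.151 -0.022] w 0.177
```

>>> drive_tool --steps '[[[2,0,0],0],[[2,0,0],0],[[2,0,0],0],[[0,0,0],0],[[0,0,0],0]]'

```text
time: 18.9
tool_pos: [0.5932, 0.1077, 0.0844]
tcp_rot: [-3.131, -0.262, -0.0]
wrist_force: [0.1, -0.4, -0.4]
width: 0.176
```

```bash
python3 - <<'E'
from workcell import bot
from h import *
s=show(bot)
E
```

```text
t 18.9 tcp_rack mm [-44.96  10.99  84.43] nose [74.54 10.65 85.05] relyaw -0.16 F_rack [ 0.07 -0.41 -0.36] Tq [-0.015  0.108 -0.025] w 0.176
```

Next I'll go to the floor, which should come at about 79 on my scale.

>>> drive_tool --steps '[[[1.5,0,0],0],[[1.5,0,0],0],[[0,0,0],0],[[0,0,0],0]]'

```text
time: 19.23
tool_pos: [0.5961, 0.1082, 0.0844]
tcp_rot: [3.131, 0.262, 0.0]
wrist_force: [-0.5, -0.1, -0.8]
width: 0.177
```

>>> drive_tool --steps '[[[1,0,0],0],[[0,0,0],0],[[0,0,0],0]]'

```text
time: 19.48
tool_pos: [0.597, 0.1084, 0.0844]
tcp_rot: [-3.131, -0.262, -0.0]
wrist_force: [-0.1, 1.5, -2.0]
width: 0.175
```

>>> drive_tool --steps '[[[0.8,0,0],0],[[0,0,0],0],[[0,0,0],0]]'

```text
time: 19.73
tool_pos: [0.5976, 0.1085, 0.0843]
tcp_rot: [3.131, 0.262, -0.001]
wrist_force: [-0.5, -0.0, -1.9]
width: 0.175
```

```bash
python3 - <<'E'
from workcell import bot
from h import *
s=show(bot)
E
```

```text
t 19.73 tcp_rack mm [-40.55  11.    84.32] nose [78.95 10.66 84.88] relyaw -0.16 F_rack [-0.53  0.05 -1.88] Tq [-0.015  0.111 -0.004] w 0.175
```

>>> drive_tool --steps '[[[0.6,0,0],0],[[0,0,0],0],[[0,0,0],0]]'

```text
time: 19.98
tool_pos: [0.5976, 0.1085, 0.0841]
tcp_rot: [3.131, 0.262, -0.002]
wrist_force: [-2.8, -0.9, -0.4]
width: 0.175
```

```bash
python3 - <<'E'
from workcell import bot
from h import *
s=show(bot)
E
```

```text
t 19.98 tcp_rack mm [-40.51  11.03  84.12] nose [78.99 10.7  84.53] relyaw -0.16 F_rack [-2.87 -0.44 -0.35] Tq [-0.021  0.496  0.082] w 0.175
```

Floor found: −2.9 N, 34.9 mm past the face. I'll ease off, lower the pin onto its rest, and open.

>>> drive_tool --steps '[[[-0.6,0,0.8],0],[[0,0,0.8],0],[[0,0,0.6],0],[[0,0,0],0],[[0,0,0],0]]'

```text
time: 20.4
tool_pos: [0.5976, 0.1085, 0.0821]
tcp_rot: [3.131, 0.262, -0.0]
wrist_force: [-3.2, -0.6, -0.3]
width: 0.174
```

```bash
python3 - <<'E'
from workcell import bot
from h import *
s=show(bot)
E
```

```text
t 20.4 tcp_rack mm [-40.52  11.    82.08] nose [78.98 10.66 82.65] relyaw -0.16 F_rack [-3.27 -0.03 -0.28] Tq [-0.041  0.418 -0.029] w 0.174
```

>>> drive_tool --steps '[[[0,0,0.4],0],[[0,0,0],0]]'

```text
time: 20.57
tool_pos: [0.5976, 0.1085, 0.0819]
tcp_rot: [3.131, 0.262, -0.001]
wrist_force: [-3.1, -0.5, 1.6]
width: 0.176
```

>>> drive_tool --steps '[[[0,0,0],0],[[0,0,0],0],[[0,0,0],0],[[0,0,0],0],[[0,0,0],0],[[0,0,0],0]]' --jaw 0.5

```text
time: 21.07
tool_pos: [0.598, 0.1086, 0.0819]
tcp_rot: [-3.131, -0.262, -0.001]
wrist_force: [-0.1, -0.1, -0.9]
width: 0.499
```

```bash
python3 - <<'E'
from workcell import bot
from h import *
s=show(bot)
im=bot.read_camera("wrist")
cv2.imwrite("pics/w5.png",im[:,:,::-1])
E
```

```text
t 21.07 tcp_rack mm [-40.11  11.    81.91] nose [79.39 10.66 82.57] relyaw -0.16 F_rack [-0.15 -0.11 -0.91] Tq [-0.06  -0.004 -0.048] w 0.499
```

View pics/w5.png

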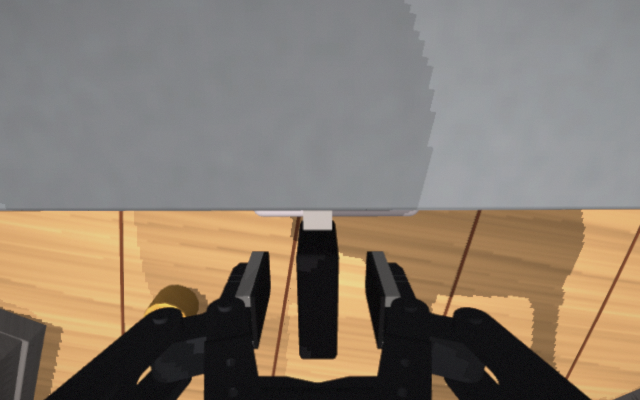

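The pin stays in the socket with about 20 mm of bare shank showing, grip at (300–338, 222–358), and the fingers are clear on both sides. I'll retreat straight up.

>>> drive_tool --steps '[[[0,0,-4],0],[[0,0,-8],0],[[0,0,-15],0],[[0,0,-20],0],[[-5,0,-25],0],[[-20,0,-25],0],[[-25,0,-20],0],[[-20,0,0],0]]'

```text
time: 21.78
tool_pos: [0.5311, 0.0972, 0.2051]
tcp_rot: [-3.13, -0.262, -0.015]
wrist_force: [0.3, 0.7, 0.8]
width: 0.501
```

>>> drive_tool --steps '[[[-10,0,0],0],[[0,0,0],0],[[0,0,0],0],[[0,0,0],0]]'

```text
time: 22.12
tool_pos: [0.5193, 0.0953, 0.1983]
tcp_rot: [-3.131, -0.262, 0.0]
wrist_force: [0.1, 0.2, -0.1]
width: 0.498
```

```bash
python3 - <<'E'
from workcell import bot
from h import *
s=show(bot)
ci=bot.camera_info("wrist")
cv2.imwrite("pics/w6.png",bot.read_camera("wrist")[:,:,::-1])
cv2.imwrite("pics/s6.png",bot.read_camera("scene")[:,:,::-1])
f=[rackpt([-.02,.0107+y,z]) for y in(.008,-.008) for z in (.076,.110)]+[rackpt([-.07,.0107+y,.110]) for y in(.008,-.008)]
print(proj(ci,np.array(f)).round(1).tolist())
print(proj(ci,np.array([rackpt([0,0,.12])])))
E
```

```text
t 22.12 tcp_rack mm [-119.95   11.22  198.27] nose [ -0.45  10.87 198.84] relyaw -0.16 F_rack [ 0.16  0.17 -0.1 ] Tq [-0.035  0.011 -0.098] w 0.498
[[305.5, 49.9], [303.8, 45.4], [328.6, 49.8], [330.4, 45.3], [304.9, 128.8], [329.8, 128.8]]
[[336.13300338   5.63954371]]
```

View pics/w6.png

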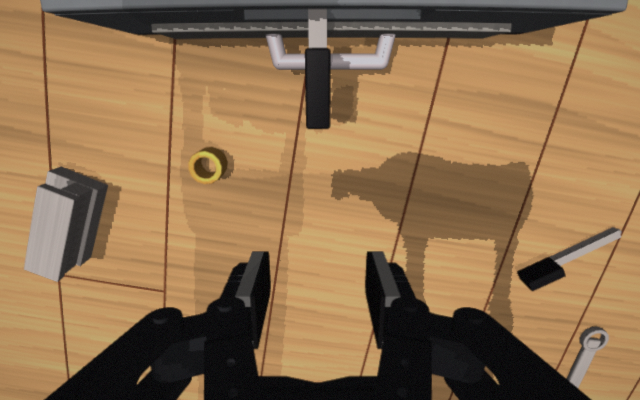

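View pics/s6.png

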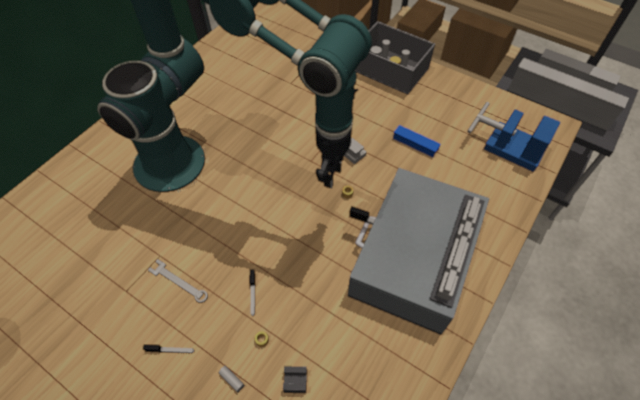

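The grip sits at (306–330, 48–128) in the wrist view. A fully-home pin was predicted to have its back edge at row 128.8. The other parts are at their starting pixels, so I'm handing in.

```bash
python3 -c "
from workcell import bot
print(bot.finish_job())"
```

```text
the job is handed in; nothing more can be done
None
```

The lock pin is standing fully home in the socket, and I handed the job in at about 22 s of the 64 s allowed; the simulator reports no verdict.

- **Pick-up:** I lifted the largest pin by its black grip. A light touch on the sill set the shank axis to 85 mm.
- **Search:** I touched the hidden face and swept from y ≈ −30 mm at about 5 N. The push dropped to zero at y ≈ 8–10 mm, so the socket is centred near y ≈ +11 mm.
- **Insertion:** The pin slid in with no side load I could measure. It reached the floor 34.9 mm past the face with about 3 N. I then lowered it onto its rest, opened the fingers and backed away.

**Last checks:**
- **Pin:** the grip's back edge in the wrist picture was at row 128, against 128.8 predicted for fully home. The shank looked straight in.
- **Other parts:** the ones visible in the last pictures, compared by eye, were where they started.
- **Robot:** it was clear, with wrist force about 0.

**One disagreement:** a wrist-camera fit put the held pin about 3 mm lower in the gripper than the counter contact implied. I went with the contact value, and the sill touch confirmed it.

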